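# Roll the wafer tin off the counter hatch and undo the hook

## Task

The hatch in the counter is to be opened next, but a big wafer tin lies on it: with the fingertips on top of the tin, roll it sideways off the hatch towards the tall tumbler, in as many strokes as you like, and leave it lying still between the two, wholly off the hatch and not touching the glass. Also push the brass hook off its stud and right round until no part of it lies over the hatch. Do not lift the tin or shove it from behind, and leave the tumbler, the cone holder, the spoons and the scoop where they are.

Things in the scene. Friction and masses are not known exactly. Their poses are not given: they have to be found in the camera images.
- hatch: flush pine hatch in the counter top, 260 mm along its x, 160 mm along its y (edges at x = +-130, y = +-80), level with the counter (height 0); it stays shut. Origin: centre of its top face, z up. Hinges on its far (+x) edge, hook on its near (-x) edge, sides +y and -y plain. The tumbler stands beyond one of these two sides, the cone holder beyond the other; which is which varies.
- tin: wafer tin lying on its side: 100 mm in diameter, 130 mm long, 350 g, steel lid. Origin: its middle, on its axis, 50 mm above the counter. Its x is the axis, to the lid end, within 0.1 rad of the hatch's x at the start; y and z turn as it rolls. Starts within 20 mm of the hatch's centre line. Friction on the counter about 0.6; it stays where left, coasting a few mm if let go at 50 mm/s.
- tin_lid_end (a point): point on the tin's axis at the lid end, 65 mm from the tin's origin
- tin_base_end (a point): point on the tin's axis at the bottom end, 65 mm from the tin's origin
- tumbler: tall upright glass milkshake tumbler, 170 mm high, 84 mm across the rim, 68 mm across the foot, about 380 g. Origin: centre of its underside. It stands on the counter beyond one long side of the hatch, its centre about 275 to 320 mm from the hatch's centre.
- cone_holder: plastic cone stand, 150 x 150 mm and 90 mm high, with four 36 mm holes in its top plate, loose on the counter beyond the other long side of the hatch, its centre about 275 to 320 mm from the hatch's centre. Origin: centre of its underside.
- spoon_a: long-handled stainless sundae spoon, 205 mm long, with a 6 mm thick handle and a round 28 mm bowl, lying on the counter in front of the hatch and to its -y side. Origin under its middle, its x towards the bowl.
- spoon_b: the second such spoon, lying beside the first
- scoop: enamel ice cream scoop lying on the counter in front of the hatch and to its +y side: bowl 58 mm across and 30 mm high, handle 24 mm thick reaching 170 mm from the bowl's centre along its -x. Origin under the bowl.
- hook_pivot (a point): point on the upright pivot of the brass hook, fixed on the counter 25 mm in front of the middle of the hatch's near edge (at x = -155, y = 0 mm in the hatch's frame), 6 mm above the counter; the pivot pin stands 10 mm high
- hook_knob (a point): top centre of the hook's finger knob: 10 mm across, top 25 mm above the counter (head 18 to 25 mm high on a 7 mm stem), 47 mm from the pivot; at the start 9 mm to the hatch's +y side of the line from pivot to stud. The stud is a 6 mm pin on the hatch, 50 mm from the pivot along the hatch's +x, its top 9.5 mm above the counter.
- hook (a joint): swing of the hook about its upright pivot, rad: 0 fastened round the stud (pointing along the hatch's +x), growing counter-clockwise seen from above, towards the hatch's +y; stop at 1.75. A 6 mm bar 3 to 9 mm above the counter, reaching 62 mm from the pivot; from 1.2 rad it is clear of the hatch. About 0.3 N at the knob turns it; it stays where it is left.
There are look-alikes about, which are no part of the job. Several things look just like the tin: the one meant starts farthest to the robot's left. Several things have the shape of the tumbler; the one meant has the colours described above.

How it is judged:
By the outcome, as a careful person would: the job done as asked, in the order asked, and still so for the second after the job is handed in, with the robot touching nothing.
It also fails if it takes over 72 s, if anything falls off the work surface, if the arm or the gripper's body presses on something with over 40 N, if the wrist force passes 120 N, or if a joint passes its speed limit or range.

## Robot

A 7-joint arm with a two-finger parallel gripper is mounted at the origin on the work surface. World frame = base frame: x ahead of the robot, y to its left, z up, the work surface at z = 0. Lengths are in m, angles in rad, forces in N, time in s.
With the tool pointing down it reaches from about 0.425 to 1.025 m from the base axis. Payload 3.6 kg.
Tool frame: the origin (TCP) lies at the very end of the fingers, on their centre line; the grasp point (between the pads) lies 19 mm behind it; z points along the fingers, y is the line along which they close (so a half turn about z gives the same grasp; the last joint's range is limited). The gripper opens to 85 mm and grips with 20 to 120 N. Pads are 22 mm wide; open, the fingers measure 114 mm over their backs; the gripper's body (76 mm by 85 mm) begins 54 mm behind the grasp point. The pads swing forward as they close: fully open they stand 13 mm farther back than shut.
Start: joints at [-1.391, 0.591, 0.048, 1.609, -0.033, 0.943, -0.034], TCP at [0.196, 0.698, 0.231] pointing down, gripper open.
Joint ranges: [-2.69, 2.69], [-0.47, 2.24], [-1.27, 1.36], [0.19, 2.51], [-1.53, 4.68], [0.08, 2.07], [-3.09, 3.09]. Speed limits (rad/s): [2.57, 2.57, 3.14, 3.14, 3.14, 3.14, 3.14].

## Interface

Orientations are given as a unit quaternion [w, x, y, z].
In Python, from station import r gives the robot as it stands.
- The arm moves only by the shell command python3 -m pendant 'ROWS' [FORCE]. ROWS is JSON, a list of rows, each a list of 3 entries, a list of its own where there are three numbers: the shift along the tool's x, y, z as a fraction of full scale, then the turn about the tool's z as a fraction of full scale, then the finger opening in mm, from 0 to 85.4. In form: [[[dx, dy, dz], spin, claw], ...]. A call has 1 to 20 rows; each row shifts and turns the commanded pose from where the row before left it, along the tool's axes as they then stand; what a row does not reach is not made up. Full scale, the value 1, is 50 cm for a shift and 180 degrees for a turn. A row lasts 1/8 s, in which the tool goes at most 62.5 mm and 10.7 degrees, less where a joint would pass 70% of its speed; a pose out of reach is approached as far as the arm can. A call with a number of a shift or a turn outside -1 to 1 is refused whole. A call with a gripper value outside its range is refused whole. The fingers move at their own pace and stop on an object; FORCE is the grip in N (left out, the last holds). Time passes only in rows, so rows that do not move let the fingers close. It gives the time, the measured TCP pose, the force, the opening and the grip force at its end, in the units of the state.
- r.sense(): the state, without advancing time (a new reading comes with each control period).
- r.camera(name): name is "scene" or "top" or "wrist"; returns (picture, depth): 400x640x3 uint8, blue, green, red; 400x640 float32, m along the optical axis (not along the pixel's ray), 0 where there is no reading.
- r.get_calibration(name): a dict with "fx", "fy", "cx", "cy" (pixels), "k1" (the pictures are not rectified: a ray, as slopes to the right and down, at radius r is drawn at 1 + k1 r^2 times it, then the intrinsics apply), "xyz" and "orientation" of the camera in the world. Camera axes: x right, y up, looking along -z (the intrinsics and any distortion apply to the point x, -y, -z); pixel columns grow to the right and rows downward; lengths in m; the calibration is good to about 2 mm. A picture is of the moment at which its call begins: read the wrist's pose just before it. get_calibration takes no time and is no camera call; for the wrist camera it gives the pose at the moment of the call.
- r.close_job(): hands the job in; it is judged then, once.
The state is a dict: "clock": time; "joints": joint angles; "dq": joint speeds; "joint_efforts": joint torques, N m; "tool_pos": TCP position; "tcp_rot": TCP orientation; "force": force on the tool from outside, world axes, zero at the start; "wrist_torque": the same for the moment, N m; "grip_width": finger opening in m; "finger_force": force on a finger pad.
Only numpy, scipy, OpenCV 4.12 (cv2) and the standard library are available. Lean on these libraries where they do the work, as an engineer would, in place of code of your own. Each camera call takes 0.05 s, during which the arm holds its last target. There are 200 camera calls.

## Working session

There is one attempt and no reset: what is moved stays moved. The work goes in short steps, Python scripts to look and compute and a shell command to move; the robot and the scene stay as the last step left them, time stands still between calls to the robot, and variables do not carry over. Pictures are saved under pics/ and viewed, at most 10 in all, crops included, and the job is handed in when it is done.

```bash
ls; mkdir -p pics; cat > h.py <<'E'
import numpy as np,cv2
from scipy.spatial.transform import Rotation as R
from station import r
def cal(n):
    c=r.get_calibration(n);q=c["orientation"];return c,R.from_quat([q[1],q[2],q[3],q[0]]).as_matrix()
def ray(c,M,u,v):
    a=np.array([(u-c["cx"])/c["fx"],(v-c["cy"])/c["fy"]]);p=a.copy()
    for _ in range(20): p=a/(1+c["k1"]*(p@p))
    return M@np.array([p[0],-p[1],-1.])
def onplane(cm,u,v,z):
    c,M=cm;d=ray(c,M,u,v);o=np.array(c["xyz"]);return o+d*(z-o[2])/d[2]
def atdepth(cm,u,v,dep):
    c,M=cm;return np.array(c["xyz"])+ray(c,M,u,v)*dep
E
python3 - <<'E'
from h import *
print(r.sense())
for n in("scene","top"):
    p,d=r.camera(n);cv2.imwrite(f"pics/{n}0.png",p);np.save(f"{n}0.npy",d);print(n,r.get_calibration(n))
E
```

```text
pics
{'clock': 0.0, 'joints': array([-1.39046819,  0.5921133 ,  0.04827307,  1.60984804, -0.03331253,
        0.94266766, -0.03367995]), 'dq': array([-6.12162902e-04,  1.26800553e-03, -1.97701713e-05, -8.95391403e-04,
       -9.24377193e-04,  1.03530877e-03,  8.22196876e-04]), 'joint_efforts': array([-5.81135737e-04, -5.48687160e+01,  1.54644683e+00, -1.98128986e+01,
        9.42511309e-03,  8.72208970e-03, -4.31527710e-06]), 'tool_pos': array([0.19580366, 0.69719589, 0.23013479]), 'tcp_rot': array([-1.01939720e-04,  1.36429792e-01,  9.90649114e-01, -1.11135557e-03]), 'force': array([-0.69533762,  0.1714029 ,  0.04837553]), 'wrist_torque': array([ 0.04905304, -0.01910345,  0.02346372]), 'finger_force': 0.0, 'grip_width': 0.08514138616605427}
scene {'fx': 435.5055323281599, 'fy': 435.5055323281599, 'cx': 321.29898289120473, 'cy': 194.53794342448532, 'k1': 0.00955165209766225, 'xyz': array([ 1.15568111, -0.61270123,  1.29141441]), 'orientation': array([0.8603011 , 0.26627401, 0.12517568, 0.41630664])}
top {'fx': 427.25552693937607, 'fy': 427.25552693937607, 'cx': 316.822792136002, 'cy': 200.48286298050283, 'k1': -0.09364327231573835, 'xyz': array([ 0.34323733, -0.08153133,  1.14245619]), 'orientation': array([-0.69799023, -0.06348461,  0.04580886,  0.71181521])}
```

View pics/scene0.png

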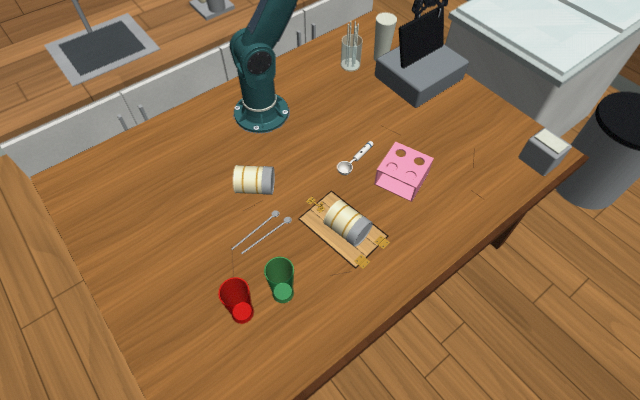

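View pics/top0.png

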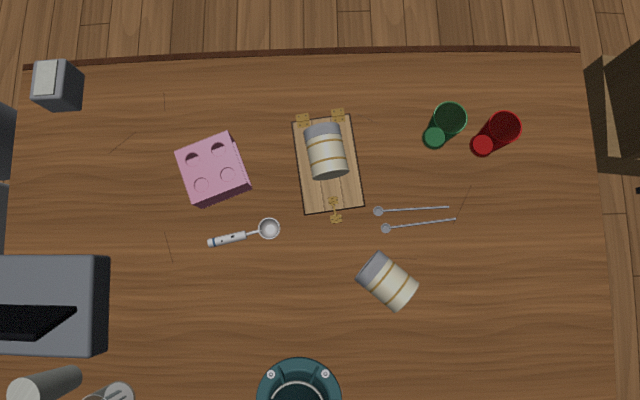

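The scene view shows the hatch with a tin on it at scene (348,222) and top (326,152). The hook is at top (335,205), the pink cone holder at top (212,170), the scoop at (268,229) and the spoons at (415,215).

What could be mistaken for the targets:
- **Tin:** top (326,152) on the hatch, or top (388,282). The first is farther to the robot's left, so I choose it.
- **Tumbler:** green at (447,122) or red at (500,132). I'll pick by distance from the hatch.

```bash
python3 - <<'E'
from h import *
cm=cal("top");p=cv2.imread("pics/top0.png");d=np.load("top0.npy")
hsv=cv2.cvtColor(p,cv2.COLOR_BGR2HSV)
# hatch corners by eye, refine subpixel
C=np.array([[292,122],[350,114],[365,206],[305,215]])
P=np.array([onplane(cm,u,v,0)[:2] for u,v in C]);print(P.round(3));c=P.mean(0)
ex=(P[0]+P[1]-P[2]-P[3]);print("hatch c",c,"size",np.linalg.norm(ex)/2,np.linalg.norm(P[0]+P[3]-P[1]-P[2])/2,"yaw",np.arctan2(ex[1],ex[0]))
ex/=np.linalg.norm(ex);ey=np.array([-ex[1],ex[0]])
def H(q):q=np.array(q[:2])-c;return (q@ex).round(3),(q@ey).round(3)
for n,u,v in(("greenfoot",434,138),("redfoot",483,146)):
    q=onplane(cm,u,v,0);print(n,q[:2].round(3),H(q))
for n,u,v in(("greenrim",450,117),("redrim",505,126)):
    q=onplane(cm,u,v,0.17);print(n,q[:2].round(3),H(q))
# tin: points higher than 60mm near hatch
pts=[]
for v in range(100,200):
    for u in range(280,370):
        if d[v,u]>0:
            q=atdepth(cm,u,v,d[v,u])
            if q[2]>.04:pts.append(q)
pts=np.array(pts);print(len(pts),pts.min(0),pts.max(0))
# crest line fit
t=pts[pts[:,2]>.085];rr=cv2.minAreaRect(t[:,:2].astype(np.float32));print(rr, H(rr[0]))
b=cv2.boxPoints(rr);print(b)
q=onplane(cm,335,203,.01);print("hook",q,H(q))
x=cv2.resize(p[95:235,270:530],None,fx=3,fy=3,interpolation=cv2.INTER_CUBIC);cv2.imwrite("pics/crop1.png",x)
E
```

```text
[[ 0.746  0.011]
 [ 0.765 -0.152]
 [ 0.504 -0.184]
 [ 0.483 -0.022]]
hatch c [ 0.62433992 -0.0866454 ] size 0.26401957659975556 0.16382363432007907 yaw 0.1242991331624041
greenfoot [ 0.69  -0.383] (np.float64(0.029), np.float64(-0.302))
redfoot [ 0.665 -0.519] (np.float64(-0.013), np.float64(-0.434))
greenrim [ 0.69 -0.38] (np.float64(0.029), np.float64(-0.299))
redrim [ 0.666 -0.512] (np.float64(-0.012), np.float64(-0.427))
1955 [ 0.57248073 -0.13827446  0.0400479 ] [ 0.71509697 -0.0220814   0.10279322]
((0.644870400428772, -0.08058997988700867), (0.13100162148475647, 0.0711759701371193), 10.094878196716309) (np.float64(0.021), np.float64(0.003))
[[ 0.5741458  -0.05703384]
 [ 0.5866214  -0.12710792]
 [ 0.715595   -0.10414612]
 [ 0.7031194  -0.03407204]]
hook [ 0.51229659 -0.10326506  0.01      ] (np.float64(-0.113), np.float64(-0.003))
```

View pics/crop1.png

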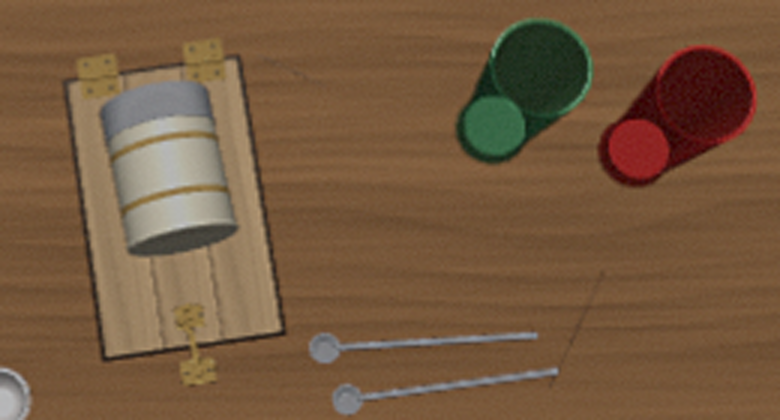

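The crop shows the tin at crop (170,165), grey lid on the far side, lying on the hatch with its stud and hook at crop (195,345). The green tumbler stands about 0.30 m from the hatch centre and the red one 0.43 m, so green is the one meant. The tin rolls towards −y, along the tool's −x once the tool's y is aligned with the tin's axis.

```bash
python3 -m pendant '[[[-0.064,-0.063,0],0,40],[[-0.064,-0.063,0],0,40],[[-0.064,-0.063,0],0,40],[[-0.064,-0.063,0],0,40],[[-0.064,-0.063,0],0,40],[[-0.064,-0.063,0],0,40],[[-0.064,-0.063,0],0,40],[[-0.064,-0.063,0],0,40],[[-0.064,-0.063,0],0,40],[[-0.064,-0.063,0],0,40],[[-0.064,-0.063,0],0,40],[[-0.064,-0.063,0],0,40],[[-0.064,-0.063,0],0,40],[[-0.064,-0.063,0],0,40],[[-0.064,-0.063,0],0,40],[[-0.064,-0.063,0],0,40],[[-0.064,-0.063,0],0,40],[[-0.064,-0.063,0],0,40],[[-0.064,-0.063,0],0,40],[[0,0,0],0,40]]'
python3 -m pendant '[[[0,0,0],0.051,40],[[0,0,0],0.051,40],[[0,0,0],0.051,40],[[0,0,0],0.051,40],[[0,0,0],0.051,40],[[0,0,0],0.051,40],[[0,0,0],0.051,40],[[0,0,0],0,40]]'
cat >> h.py <<'E'
def tool():
    s=r.sense();q=s["tcp_rot"];M=R.from_quat([q[1],q[2],q[3],q[0]]).as_matrix()
    return s,np.array(s["tool_pos"]),M
def go(target,yawy=None):
    s,p,M=tool();print("shift/0.5:",(M.T@(np.array(target)-p)/.5).round(4),"tooly deg",np.degrees(np.arctan2(M[1,1],M[0,1])).round(2),"tcp",p.round(4),"F",np.round(s["force"],1),"t",s["clock"])
E
python3 -c "
from h import *
go([.645,-.081,.13]);print(tool()[2].round(3))"
```

```text
clock: 2.6
tool_pos: [0.6207, -0.0479, 0.2311]
tcp_rot: [0.001, 0.14, 0.99, -0.001]
force: [0.1, -0.1, -0.5]
grip_width: 0.0399
finger_force: 0.0
clock: 3.6
tool_pos: [0.6189, -0.0411, 0.2308]
tcp_rot: [-0.001, 0.641, 0.767, -0.0]
force: [-0.1, -1.0, -0.1]
grip_width: 0.0401
finger_force: 0.0
shift/0.5: [-0.0878  0.0375  0.2014] tooly deg 10.25 tcp [ 0.6189 -0.0411  0.2308] F [-0.1 -1.  -0.1] t 3.6
[[-0.178  0.984 -0.001]
 [ 0.984  0.178  0.   ]
 [ 0.001 -0.001 -1.   ]]
```

```bash
python3 -m pendant '[[[-0.032,0.019,0.05],0,40],[[-0.032,0.019,0.05],0,40],[[0,0,0.05],0,40],[[0,0,0.05],0,40],[[0,0,0.03],0,40],[[0,0,0.02],0,40],[[0,0,0],0,40]]'
python3 -m pendant '[[[0,0,0.006],0,40],[[0,0,0],0,40]]'
python3 -c "
from h import *
p,d=r.camera('wrist');cv2.imwrite('pics/w1.png',p);go([.645,-.081,.1])"
```

```text
clock: 4.47
tool_pos: [0.6436, -0.0706, 0.106]
tcp_rot: [-0.0, 0.642, 0.767, -0.0]
force: [0.4, -0.3, 0.7]
grip_width: 0.0397
finger_force: 0.0
clock: 4.72
tool_pos: [0.6442, -0.0708, 0.1038]
tcp_rot: [0.0, 0.642, 0.766, 0.0]
force: [0.1, -0.7, -0.0]
grip_width: 0.0398
finger_force: 0.0
shift/0.5: [-0.0203 -0.002   0.0077] tooly deg 10.06 tcp [ 0.6442 -0.0708  0.1039] F [-0.2 -0.5 -0.1] t 4.775
```

View pics/w1.png

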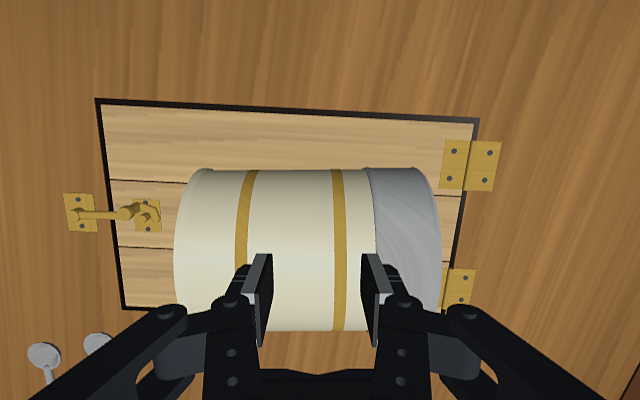

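The wrist view shows both fingertips (about (260,300) and (375,300)) centred over the tin body. The hook at (110,212) is clear. I lower in small steps until they touch.

```bash
for i in 1 2; do :; done; python3 -m pendant '[[[0,0,0.006],0,40],[[0,0,0],0,40]]'
python3 -m pendant '[[[0,0,0.004],0,40],[[0,0,0],0,40]]'
python3 -m pendant '[[[0,0,0.004],0,40],[[0,0,0],0,40]]'
```

```text
clock: 5.03
tool_pos: [0.6437, -0.0707, 0.1002]
tcp_rot: [-0.0, 0.642, 0.766, -0.0]
force: [-0.6, -0.1, 0.0]
grip_width: 0.0396
finger_force: 0.0
clock: 5.28
tool_pos: [0.644, -0.0709, 0.0984]
tcp_rot: [0.0, 0.642, 0.766, 0.0]
force: [-0.2, -0.8, 0.6]
grip_width: 0.0402
finger_force: 0.4
clock: 5.52
tool_pos: [0.6443, -0.0716, 0.0981]
tcp_rot: [0.0, 0.643, 0.766, 0.0]
force: [-1.6, -0.1, 11.2]
grip_width: 0.0404
finger_force: 5.4
```

```bash
python3 -m pendant '[[[-0.012,0,0],0,40],[[-0.012,0,0],0,40],[[-0.012,0,0],0,40],[[-0.012,0,0],0,40],[[-0.012,0,0],0,40],[[-0.012,0,0.001],0,40],[[-0.012,0,0.001],0,40],[[-0.006,0,0],0,40],[[0,0,0],0,40]]'
python3 -m pendant '[[[0,0,-0.014],0,40],[[0,0,-0.006],0,40],[[0,0,0],0,40]]'
cat > m.py <<'E'
from h import *
cm=cal("top");p,d=r.camera("top")
pts=[]
for v in range(90,215):
    for u in range(280,425):
        if d[v,u]>0:
            b,g,rr=p[v,u].astype(int)
            q=atdepth(cm,u,v,d[v,u])
            if .088<q[2]<.104 and max(b,g,rr)>75: pts.append(q)
t=np.array(pts);q=cv2.minAreaRect(t[:,:2].astype(np.float32));print(len(t),q)
c=np.array([.6243,-.0866]);ex=np.array([np.cos(.1243),np.sin(.1243)]);ey=np.array([-ex[1],ex[0]])
print("tin in hatch frame",(np.array(q[0])-c)@ex,(np.array(q[0])-c)@ey)
go([*q[0],.1])
E
python3 -c "
from h import *
p,d=r.camera('wrist');cv2.imwrite('pics/w2.png',p)"; python3 m.py
```

```text
clock: 6.65
tool_pos: [0.6527, -0.1178, 0.0981]
tcp_rot: [0.002, 0.643, 0.766, 0.0]
force: [-2.3, -1.1, 14.7]
grip_width: 0.0403
finger_force: 7.1
clock: 7.02
tool_pos: [0.6517, -0.1147, 0.1052]
tcp_rot: [-0.0, 0.642, 0.766, 0.0]
force: [-0.6, 0.4, 1.0]
grip_width: 0.0401
finger_force: 0.0
455 ((0.6240730285644531, -0.1065017580986023), (0.08245410770177841, 0.06382527202367783), 13.093099594116211)
tin in hatch frame -0.0026926435255163732 -0.019720070037713637
shift/0.5: [ 0.0258 -0.0511  0.0098] tooly deg 10.08 tcp [ 0.6515 -0.1147  0.1049] F [ 0.5 -0.5 -0.7] t 7.125
```

View pics/w2.png

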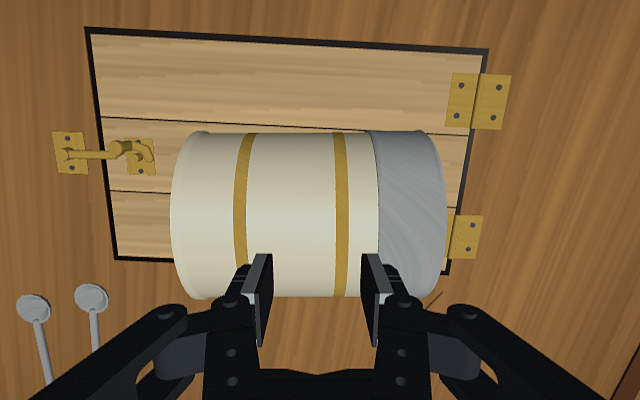

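The tin rolled about 23 mm without slip or yaw. I'll use somewhat longer strokes now.

```bash
python3 -m pendant '[[[0.028,0,0],0,40],[[0.028,0,0],0,40],[[0,0,0.01],0,40],[[0,0,0.01],0,40],[[0,0,0],0,40],[[-0.012,0,-0.001],0,40],[[-0.012,0,-0.001],0,40],[[-0.012,0,0],0,40],[[-0.012,0,0],0,40],[[-0.012,0,0],0,40],[[-0.012,0,0],0,40],[[-0.012,0,0],0,40],[[-0.012,0,0],0,40],[[-0.012,0,0.001],0,40],[[-0.012,0,0.001],0,40],[[0,0,0],0,40]]'
python3 -m pendant '[[[0,0,-0.014],0,40],[[0,0,-0.006],0,40],[[0,0,0],0,40]]'
python3 m.py
```

```text
clock: 9.12
tool_pos: [0.6587, -0.1506, 0.098]
tcp_rot: [0.003, 0.643, 0.766, -0.0]
force: [-2.4, -1.8, 12.9]
grip_width: 0.04
finger_force: 6.5
clock: 9.5
tool_pos: [0.6572, -0.1464, 0.1051]
tcp_rot: [-0.0, 0.642, 0.766, -0.0]
force: [0.8, -1.3, 0.0]
grip_width: 0.0398
finger_force: 0.0
408 ((0.6251606941223145, -0.14000076055526733), (0.07120627164840698, 0.064433254301548), 9.964936256408691)
tin in hatch frame -0.0057665814737520365 -0.05309546647652474
shift/0.5: [ 0.0236 -0.0606  0.0099] tooly deg 10.07 tcp [ 0.6571 -0.1463  0.1049] F [-0.2  0.3 -0.3] t 9.55
```

```bash
python3 -m pendant '[[[0.028,0,0],0,40],[[0.028,0,0],0,40],[[0,0,0.01],0,40],[[0,0,0.01],0,40],[[0,0,0],0,40],[[-0.012,0,-0.001],0,40],[[-0.012,0,-0.001],0,40],[[-0.012,0,0],0,40],[[-0.012,0,0],0,40],[[-0.012,0,0],0,40],[[-0.012,0,0],0,40],[[-0.012,0,0],0,40],[[-0.012,0,0],0,40],[[-0.012,0,0.001],0,40],[[-0.012,0,0.001],0,40],[[0,0,0],0,40],[[0,0,-0.014],0,40],[[0,0,-0.006],0,40],[[0,0,0],0,40]]'
python3 m.py
python3 -m pendant '[[[0.028,0,0],0,40],[[0.028,0,0],0,40],[[0,0,0.01],0,40],[[0,0,0.01],0,40],[[0,0,0],0,40],[[-0.012,0,-0.001],0,40],[[-0.012,0,-0.001],0,40],[[-0.012,0,0],0,40],[[-0.012,0,0],0,40],[[-0.012,0,0],0,40],[[-0.012,0,0],0,40],[[-0.012,0,0],0,40],[[-0.012,0,0],0,40],[[-0.012,0,0.001],0,40],[[-0.012,0,0.001],0,40],[[0,0,0],0,40],[[0,0,-0.014],0,40],[[0,0,-0.006],0,40],[[0,0,0],0,40]]'
sed -i 's/280,425/290,470/' m.py; sed -i 's/and max/and not (g>1.3*rr) and max/' m.py
python3 m.py; python3 -c "
from h import *
p,d=r.camera('top');cv2.imwrite('pics/t2.png',cv2.resize(p[80:250,270:530],None,fx=3,fy=3))"
```

```text
clock: 11.92
tool_pos: [0.6628, -0.1779, 0.1051]
tcp_rot: [-0.0, 0.642, 0.766, -0.0]
force: [0.2, 0.2, -0.6]
grip_width: 0.0403
finger_force: 0.0
288 ((0.6174509525299072, -0.1799088716506958), (0.05166608467698097, 0.06864872574806213), 75.14124298095703)
tin in hatch frame -0.018364654249135783 -0.09173981934952403
shift/0.5: [ 0.0117 -0.0897  0.0099] tooly deg 10.07 tcp [ 0.6627 -0.1778  0.1049] F [ 0.2  0.1 -0.9] t 11.975
clock: 14.35
tool_pos: [0.6684, -0.2094, 0.1051]
tcp_rot: [-0.0, 0.642, 0.766, -0.0]
force: [-0.1, 0.2, 0.1]
grip_width: 0.0402
finger_force: 0.0
152 ((0.6526651382446289, -0.28713762760162354), (0.05530878156423569, 0.21689271926879883), 16.633142471313477)
tin in hatch frame 0.0032836045283323565 -0.20250713343738255
shift/0.5: [-0.1479 -0.0579  0.0098] tooly deg 10.07 tcp [ 0.6682 -0.2093  0.1049] F [ 0.5 -0.4  0.1] t 14.4
```

View pics/t2.png

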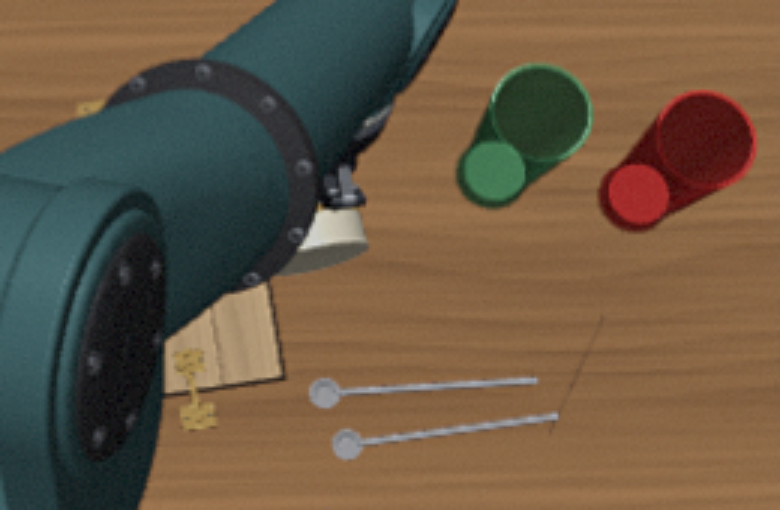

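The arm hides most of the tin, whose base end shows at crop (325,240). The glasses are untouched. I'll measure with the wrist depth instead.

```bash
cat > mw.py <<'E'
from h import *
cm=cal("wrist");p,d=r.camera("wrist");cv2.imwrite("pics/wl.png",p)
P=[]
for v in range(0,400,3):
    for u in range(0,640,3):
        if d[v,u]>0 and p[v,u].max()>75:
            q=atdepth(cm,u,v,d[v,u])
            if .03<q[2]<.105: P.append(q)
P=np.array(P);_,_,M=tool();tp=tool()[1]
L=(P-tp)@M   # tool frame
k=(abs(L[:,0])<.1)&(abs(L[:,1])<.1);P=P[k];L=L[k]
Z=P[:,2]
from scipy.optimize import least_squares
# axis: x=a+b*y ; cylinder radius .05 at z=.05
f=lambda s:np.hypot((L[:,0]-s[0]-s[1]*L[:,1])*np.cos(np.arctan(s[1])),Z-.05)-.05
s=least_squares(f,[0.01,0],loss="soft_l1",f_scale=.002).x
g=abs(f(s))<.004;y=L[g,1];print(g.mean(),"axis at tool x(mm)",s[0]*1e3,"slope",s[1],"y range",np.percentile(y,[.5,99.5])*1e3)
ym=np.percentile(y,[.5,99.5]).mean();C=tp+M@np.array([s[0]+s[1]*ym,ym,0])
c=np.array([.6243,-.0866]);ex=np.array([np.cos(.1243),np.sin(.1243)]);ey=np.array([-ex[1],ex[0]])
dl=M@np.array([s[1],1,0]);print("C",C[:2],"yaw rel hatch",np.arctan2(dl[1],dl[0])-.1243,"hatch frame",(C[:2]-c)@ex,(C[:2]-c)@ey);go(C)
E
python3 mw.py
```

```text
1.0 axis at tool x(mm) 10.059581969669354 slope 0.014204213969530248 y range [-65.62189609  61.64836302]
C [ 0.66445368 -0.19978384] yaw rel hatch 0.06560124926161712 hatch frame 0.025811330840805675 -0.11728885453066018
shift/0.5: [ 0.0201 -0.004   0.    ] tooly deg 10.07 tcp [ 0.6682 -0.2093  0.1048] F [ 0.   0.7 -0.5] t 14.5
```

```bash
python3 -m pendant '[[[0.025,0,0],0,40],[[0.025,0,0],0,40],[[0,0,0.01],0,40],[[0,0,0.01],0,40],[[0,0,0],0,40],[[-0.011,0,-0.001],0,40],[[-0.011,0,-0.001],0,40],[[-0.012,0,0],0,40],[[-0.012,0,0],0,40],[[-0.012,0,0],0,40],[[-0.012,0,0],0,40],[[-0.012,0,0],0,40],[[-0.012,0,0.001],0,40],[[-0.01,0,0.001],0,40],[[0,0,0],0,40],[[0,0,-0.014],0,40],[[0,0,-0.006],0,40],[[0,0,0],0,40]]'
python3 -m pendant '[[[0.025,0,0],0,40],[[0.025,0,0],0,40],[[0,0,0.01],0,40],[[0,0,0.01],0,40],[[0,0,0],0,40],[[-0.011,0,-0.001],0,40],[[-0.011,0,-0.001],0,40],[[-0.012,0,0],0,40],[[-0.012,0,0],0,40],[[-0.012,0,0],0,40],[[-0.012,0,0],0,40],[[-0.012,0,0],0,40],[[-0.012,0,0.001],0,40],[[-0.008,0,0.001],0,40],[[-0.003,0,0],0,40],[[0,0,0],0,40],[[0,0,-0.014],0,40],[[0,0,-0.02],0,40],[[0,0,0],0,40]]'
python3 mw.py
```

```text
clock: 16.75
tool_pos: [0.6731, -0.236, 0.1051]
tcp_rot: [-0.0, 0.642, 0.766, -0.0]
force: [-0.6, 0.6, -0.1]
grip_width: 0.0402
finger_force: 0.0
clock: 19.12
tool_pos: [0.6785, -0.2635, 0.1131]
tcp_rot: [0.001, 0.642, 0.766, 0.0]
force: [-0.2, 1.0, 1.1]
grip_width: 0.0404
finger_force: 0.0
0.9327383543752721 axis at tool x(mm) 10.011489512884198 slope 0.018481901750801142 y range [-65.91070089  61.72627182]
C [ 0.67435698 -0.25377113] yaw rel hatch 0.06981433570367984 hatch frame 0.028944875763746946 -0.17208742768938193
shift/0.5: [ 0.0199 -0.0042 -0.    ] tooly deg 10.06 tcp [ 0.6782 -0.2632  0.1126] F [ 0.5  0.1 -0.3] t 19.175
```

The tin now lies between the two, about 37 mm clear of the hatch and 40 mm from the glass. Next is the hook.

```bash
python3 -m pendant '[[[0,0,-0.06],0,40],[[0,0,-0.06],0,20],[[0,0,0],-0.045,0],[[0,0,0],0,0],[[0,0,0],0,0]]'
python3 - <<'E'
from h import *
go([.5239,-.1177,.12])
cm=cal("top");p=cv2.imread("pics/top0.png")
for u,v,z in((335.5,217.5,.003),(333,200,.01)):print(onplane(cm,u,v,z))
E
```

```text
clock: 19.8
tool_pos: [0.6775, -0.2629, 0.1714]
tcp_rot: [-0.001, 0.587, 0.809, -0.0]
force: [-0.2, -0.4, -0.3]
grip_width: 0.0002
finger_force: 0.0
shift/0.5: [ 0.3711 -0.202   0.1035] tooly deg 18.05 tcp [ 0.6775 -0.2629  0.1714] F [-0.2 -0.4 -0.3] t 19.8
[ 0.4740142  -0.10379853  0.003     ]
[ 0.52054398 -0.09810162  0.01      ]
```

```bash
python3 -m pendant '[[[0.062,-0.034,0],0,0],[[0.062,-0.034,0],0,0],[[0.062,-0.034,0],0,0],[[0.062,-0.034,0],0,0],[[0.062,-0.034,0],0,0],[[0.062,-0.034,0.06],0,0],[[0,0,0],0,0]]'
python3 - <<'E'
from h import *
p,d=r.camera("wrist");cv2.imwrite("pics/w3.png",p);np.save("w3.npy",d)
import pickle;pickle.dump(cal("wrist"),open("w3.pkl","wb"))
go([.5239,-.1177,.016])
E
```

```text
clock: 20.68
tool_pos: [0.5184, -0.1154, 0.1399]
tcp_rot: [-0.004, 0.586, 0.81, -0.001]
force: [-0.3, -1.2, 0.4]
grip_width: -0.0001
finger_force: 0.0
shift/0.5: [-0.003   0.0053  0.2503] tooly deg 18.17 tcp [ 0.5214 -0.1172  0.1412] F [ 1.5 -0.7 -0.2] t 20.725
```

View pics/w3.png

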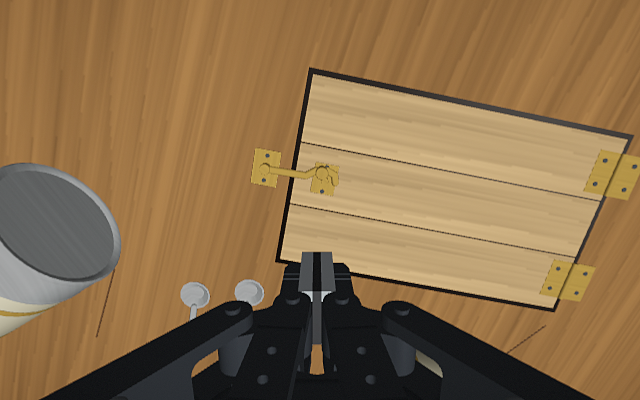

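The wrist view shows the pivot at (264,170), the knob at (321,172) and the spoon bowls at (195,293) and (249,290).

```bash
python3 - <<'E'
from h import *
import pickle;cm=pickle.load(open("w3.pkl","rb"))
for n,u,v,z in(("pivot",264,170,.01),("knob",321.5,173,.025),("spoon",249,290,.005),("spoon",195,293,.005),("corner",279,262,0),("corner",312,70,0)):
    print(n,onplane(cm,u,v,z)[:2].round(4))
E
```

```text
pivot [ 0.4747 -0.1091]
knob [ 0.5187 -0.0941]
spoon [ 0.4915 -0.222 ]
spoon [ 0.445  -0.2407]
corner [ 0.5098 -0.1887]
corner [ 0.4878 -0.0242]
```

```bash
python3 -m pendant '[[[-0.005,0.012,0.06],0,0],[[0,0,0.06],0,0],[[0,0,0.06],0,0],[[0,0,0.04],0,0],[[0,0,0.02],0,0],[[0,0,0.006],0,0],[[0,0,0.004],0,0],[[0,0,0],0,0]]'
python3 -c "
from h import *
go([.5274,-.1179,.016])"
```

```text
clock: 21.72
tool_pos: [0.5301, -0.1189, 0.0179]
tcp_rot: [0.001, 0.587, 0.81, 0.0]
force: [0.6, -0.0, -0.6]
grip_width: -0.0001
finger_force: 0.0
shift/0.5: [ 0.0037 -0.0046  0.0037] tooly deg 18.15 tcp [ 0.5301 -0.1189  0.0179] F [ 0.6 -0.  -0.6] t 21.725
```

```bash
python3 -m pendant '[[[0.004,-0.005,0.005],0,0],[[0.012,0,0],0,0],[[0.012,0,0],0,0],[[0.01,0.0028,0],-0.0333,0],[[0.01,0.0028,0],-0.0333,0],[[0.01,0.0028,0],-0.0333,0],[[0.01,0.0028,0],-0.0333,0],[[0.01,0.0028,0],-0.0333,0],[[0,0,0],0,0]]'
python3 - <<'E'
from h import *
p,d=r.camera("wrist");cv2.imwrite("pics/w4.png",p)
s,q,M=tool();print("pivot in tool mm (want 16,-47):",(M.T@(np.array([.474,-.106,.0155])-q)*1e3).round(1));go([.474,-.106,.0155])
E
```

```text
clock: 22.85
tool_pos: [0.5162, -0.0806, 0.0149]
tcp_rot: [-0.0, 0.357, 0.934, 0.0]
force: [0.1, 0.0, -0.7]
grip_width: 0.0002
finger_force: 0.0
pivot in tool mm (want 16,-47): [ 14.8 -46.9  -0.6]
shift/0.5: [ 0.0295 -0.0938 -0.0013] tooly deg 48.06 tcp [ 0.5163 -0.081   0.0149] F [-0.1 -0.2 -0.3] t 22.9
```

View pics/w4.png

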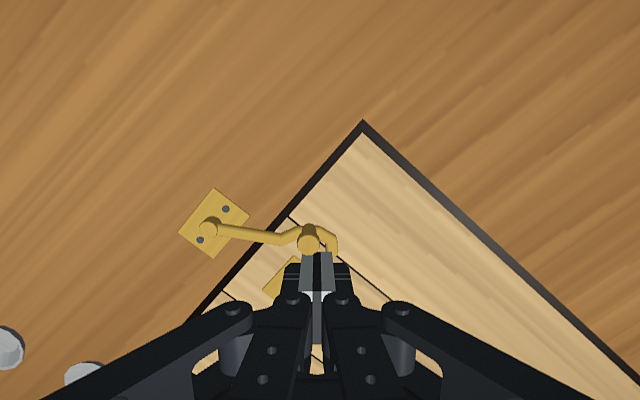

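The hook is off its stud, with the knob at (308,240) against the fingertips. I continue round.

```bash
python3 -m pendant '[[[0.01,0.0028,0],-0.0333,0],[[0.01,0.0028,0],-0.0333,0],[[0.01,0.0028,0],-0.0333,0],[[0.01,0.0028,0],-0.0333,0],[[0.01,0.0028,0],-0.0333,0],[[0.01,0.0028,0],-0.0333,0],[[0.01,0.0028,0],-0.0333,0],[[0.01,0.0028,0],-0.0333,0],[[0.01,0.0028,0],-0.0333,0],[[0,0,0],0,0],[[-0.015,0,0],0,0],[[-0.015,0,0],0,0],[[0,0,-0.05],0,0],[[0,0,-0.1],0,0],[[0,0,-0.1],0,0],[[0,0,0],0,0]]'
python3 - <<'E'
from h import *
p,d=r.camera("wrist");cv2.imwrite("pics/w5.png",p)
cm=cal("wrist");import pickle;pickle.dump(cm,open("w5.pkl","wb"));go([.474,-.106,.0155])
E
```

```text
clock: 24.9
tool_pos: [0.4972, -0.0534, 0.1435]
tcp_rot: [0.005, -0.105, 0.995, -0.001]
force: [1.1, 0.5, -0.4]
grip_width: 0.0001
finger_force: 0.0
shift/0.5: [ 0.0653 -0.0936  0.252 ] tooly deg 102.02 tcp [ 0.4956 -0.0534  0.1416] F [-0.7  0.2  0.2] t 24.95
```

View pics/w5.png

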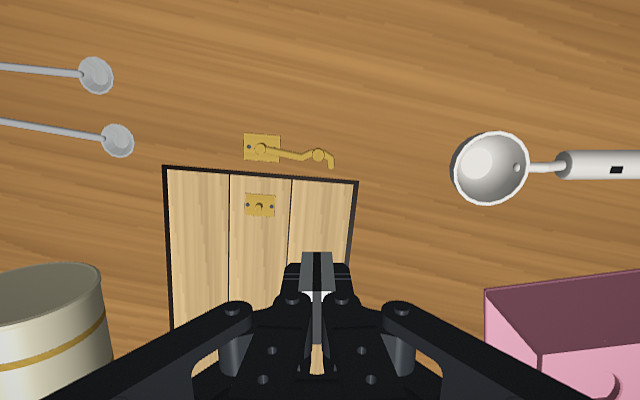

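The hook now lies alongside the near edge: pivot (261,148), tip (331,167), with the hatch edge below it at about row 178. The spoons and scoop haven't moved. One last check from the scene camera.

```bash
python3 -m pendant '[[[0.06,0,-0.1],0,0],[[0.1,0,-0.1],0,0],[[0.1,0,0],0,0],[[0,0,0],0,0]]'
python3 - <<'E'
from h import *
import pickle;cm=pickle.load(open("w5.pkl","rb"))
a=onplane(cm,261,148,.01);b=onplane(cm,319,155,.025);e=(b-a)[:2];print("hook angle",np.arctan2(e[1],e[0])-.1243-.193,np.linalg.norm(e))
p,d=r.camera("scene");cv2.imwrite("pics/s2.png",cv2.resize(p[110:340,190:470],None,fx=2.5,fy=2.5))
E
```

```text
clock: 25.45
tool_pos: [0.3666, -0.0801, 0.2327]
tcp_rot: [-0.003, -0.104, 0.995, 0.0]
force: [-0.1, -0.1, -0.4]
grip_width: 0.0
finger_force: 0.0
hook angle 1.3921055085610816 0.04626236984919276
```

View pics/s2.png

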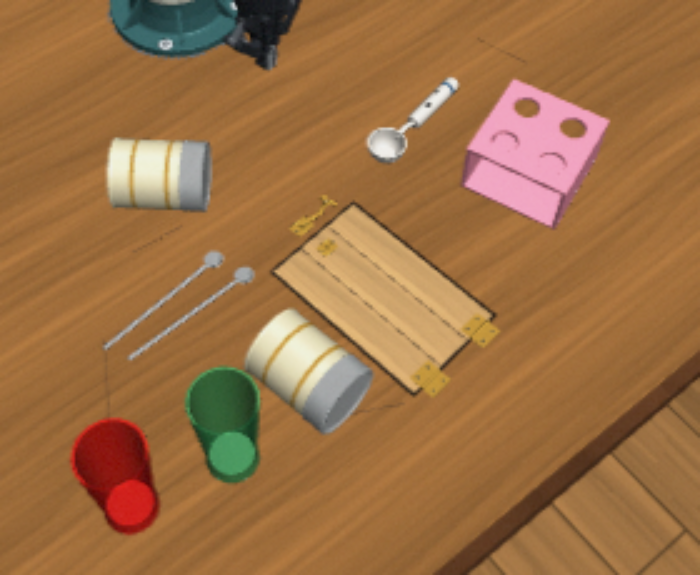

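The tin, at crop (308,370), is clear of the hatch and of the green tumbler. The hook at (315,215) is clear of the hatch, and nothing else has moved.

```bash
python3 -c "
from h import *
print(r.close_job())"
```

```text
the job is handed in; nothing more can be done
None
```

I rolled the tin off the hatch; it lies still about 37 mm clear of the hatch and 40 mm short of the green tumbler. I pushed the hook round to about 1.4 rad, clear of the hatch, disturbed nothing else, and handed the job in at about 25.5 s.

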